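Dispense one copper blank and push it to the yellow spot

TASK

On the engraver's steel bench plate, press the dispenser's red plunger all the way down once and let it come back up, so that a single copper blank comes out. Then push that blank along the plate with the fingertips, without lifting it, until it lies wholly on the yellow spot. Leave the other blanks in the dispenser and everything else where it is.

Things in the scene. Friction and masses are not known exactly. Their poses are not given: they have to be found in the camera images.
- dispenser: blank dispenser, fixed on the plate. Origin on the plate's top face under the axis of its square aluminium magazine (46 x 46 mm, 38 mm tall, open top). x: the way a blank comes out, through a 10.5 mm high slot under the magazine's front face (23 mm ahead of the origin). Behind, from -23 to -125 mm, a green housing 50 mm wide, 30 mm tall, with 4 mm thick feet reaching 41 mm either side
- plunger_top (a point): centre of the top face of the red plunger cap (36 mm across), 85 mm behind the dispenser's origin along its -x, 68 mm above the plate when up; it moves down with the plunger
- plunger (a joint): travel of the red plunger: 0 up at rest, 0.026 m fully down (hard stop). Sprung upward: about 5 N to start, 9 to 15 N to bottom. It drives a flat pusher 2.2 times as far, which shoves the lowest blank out of the slot; let go, it springs back by itself and the next blank drops. A second press brings out a second blank
- outlet (a point): point on the plate, 56 mm along the dispenser's +x from its origin, where the centre of the blank comes to lie after a full unhurried press: about 15 mm clear of the magazine's front face
- blank0: the blank that will come out: copper disc 36 mm across, 8 mm thick, about 70 g, lying flat; lowest in the magazine at the start, directly on the plate. Origin: centre of its underside
- blank1: second copper blank in the magazine, same size, lying on the first; origin at the centre of its underside
- blank2: third and top copper blank in the magazine, same size; origin at the centre of its underside
- yellow_spot: round yellow spot painted flat on the plate, 70 mm across (no height to speak of); origin at its centre, on the plate's top face
- white_spot: round white spot of the same size painted on the plate, not used in this job; origin at its centre
- bench_plate: dark steel plate 340 mm (its x) x 420 mm (its y) x 12 mm lying on the blue table, fixed; top face 12 mm above the table; two 30 mm holes near its -y edge, 125 mm either side of the middle and 170 mm from the centre; origin under its centre
- doming_punch: upright steel doming punch, 24 mm across, 56 mm tall, standing on the plate; origin under its centre; leave alone
- wire_spool: silver-grey flanged spool, 44 mm across, 30 mm tall, standing on the plate; origin under its centre; leave alone
- wax_jar: small jar with black cap, 42 mm across, 50 mm tall, standing on the plate; origin under its centre; leave alone
- hammer: small hammer lying on the blue table; origin under its middle; leave alone
- scriber: scriber with a handle, like a screwdriver, lying on the blue table; origin under its middle; leave alone
- file: flat file with wooden handle, 260 mm long, lying on the blue table; origin under it near its middle; leave alone
- offcut_tray: shallow wooden tray 130 x 90 x 30 mm on the blue table; origin under its centre; leave alone

How it is judged:
On the way, in this order (a step that is already met when the one before it is completed fails the run):
1. the red plunger is pressed all the way down (value of joint plunger above 0.023 m), for 0.05 s.
2. the plunger is back up, and one blank lies on the plate clear of the dispenser (value of joint plunger below 0.003 m and x of blank0 in the frame of dispenser above 0.04 m and height (world z) of blank0 below 0.016 m), for 0.2 s.
3. the blank lies wholly on the yellow spot (horizontal distance between blank0 and yellow_spot below 0.018 m), for 0.2 s.
At the end, for the whole second after the job is handed in: The blank that came out lies flat and still on the plate with its centre within 18 mm of the yellow spot's centre (wholly on the spot), the plunger is back up (within 3 mm), the other two blanks are still in the magazine, and every other thing is within 25 mm of where it began (horizontal distance between blank0 and yellow_spot below 0.018 m and height (world z) of blank0 between 0.008 and 0.016 m and angle between blank0's own z axis and vertical below 0.1 rad and linear speed of blank0 below 0.01 m/s and value of joint plunger below 0.003 m and horizontal distance between each of blank1, blank2 and dispenser below 0.012 m and distance of each of doming_punch, wire_spool, wax_jar, hammer, scriber, file, offcut_tray from where it was at the start of the episode below 0.025 m); the robot touches nothing.
It fails at once if the blank is lifted off the plate (more than 10 mm) (height (world z) of blank0 above 0.022 m).
It fails at once if a second blank leaves the magazine (not (horizontal distance between blank1 and dispenser below 0.012 m) or not (horizontal distance between blank2 and dispenser below 0.012 m)).
It fails at once if another thing on the plate or table is shifted by more than 25 mm (distance of any of doming_punch, wire_spool, wax_jar, hammer, scriber, file, offcut_tray from where it was at the start of the episode above 0.025 m).
It also fails if it takes over 43 s, if anything falls off the work surface, if the arm or the gripper's body presses on something with over 40 N, if the wrist force passes 120 N, or if a joint passes its speed limit or range.

ROBOT

A 7-joint arm with a two-finger parallel gripper is mounted at the origin on the work surface. World frame = base frame: x ahead of the robot, y to its left, z up, the work surface at z = 0. Lengths are in m, angles in rad, forces in N, time in s.
With the tool pointing down it reaches from about 0.4 to 0.85 m from the base axis. Payload 10.4 kg.
Tool frame: the origin (TCP) lies at the very end of the fingers, on their centre line; the grasp point (between the pads) lies 19 mm behind it; y points along the fingers, x is the direction in which the jaws open and shut, and the axes are right-handed (so a half turn about y gives the same grasp; the last joint's range is limited). The gripper opens to 87 mm and grips with 3 to 60 N. Pads are 19 mm wide; open, the fingers measure 117 mm over their backs; the gripper's body (75 mm by 190 mm) begins 51 mm behind the grasp point.
Start: joints at [1.164, 0.332, -0.065, 1.46, 0.022, 1.35, -0.088], TCP at [0.234, -0.58, 0.223] pointing down, gripper open.
Joint ranges: [-2.6, 2.6], [-0.5, 2.12], [-1.47, 1.34], [0.16, 2.42], [-1.27, 4.41], [0.06, 2.06], [-2.6, 2.6]. Speed limits (rad/s): [2.22, 2.22, 2.79, 2.79, 3.14, 3.14, 3.14].

INTERFACE

Orientations are given as a unit quaternion [x, y, z, w].
In Python, from bench import readout, vision, r gives the robot as it stands.
- The arm moves only by the tool arm_command, never from a script. Its argument "targets" is a list that holds one entry, the list of rows, each a list of 6 numbers: the shift along the tool's x, y, z in m, then the turn, a rotation vector about the tool's x, y, z in degrees. A call has 1 to 12 rows; each row shifts and turns the commanded pose from where the row before left it, along the tool's axes as they then stand; what a row does not reach is not made up. A row lasts 1/12 s, in which the tool goes at most 41.7 mm and 7.16 degrees, less where a joint would pass 70% of its speed; a pose out of reach is approached as far as the arm can. A call is refused whole if a number of a shift passes 0.0417 or a number of a turn 7.16, either way. A call with a gripper value outside its range is refused whole. "hand" is the opening, from 0 (shut) to 1 (fully open), set as the call begins (left out, the last holds). The fingers move at their own pace and stop on an object; "grip_force" is the grip in N (left out, the last holds). Time passes only in rows, so rows that do not move let the fingers close. It gives the time, the measured TCP pose, the force and the opening at its end, in the units of the state.
- readout.read_state(): the state, without advancing time (a new reading comes with each control period).
- vision.camera(name): name is "scene" or "top"; returns a dict with "pixels" (400x640x3 uint8, blue, green, red), "fovy" (degrees; the focal length in pixels is half the picture's height over the tangent of half this angle, whatever the lens; pixels are square), "cx", "cy" (the principal point, pixels), "R" (3x3) and "t" (3): a world point X has camera coordinates R X + t. Camera axes: x right, y down, z forward; pixel columns grow to the right and rows downward; lengths in m; the calibration is good to about 2 mm. A picture is of the moment at which its call begins. There is no depth.
- r.close_job(): hands the job in, once; it reports no verdict.
The state is a dict: "time": time; "joint_positions": joint angles; "joint_vel": joint speeds; "joint_torque": joint torques, N m; "ee_pos": TCP position; "eef_rot": TCP orientation; "ft_force": force on the tool from outside, world axes, zero at the start; "torque": the same for the moment, N m; "width": finger opening in m.
Only numpy, scipy, OpenCV 4.12 (cv2) and the standard library are available. Lean on these libraries where they do the work, as an engineer would, in place of code of your own. Each camera call takes 0.05 s, during which the arm holds its last target.

## Working session

There is one attempt and no reset: what is moved stays moved. The work goes in short steps, Python scripts to look and compute and a tool call to move; the robot and the scene stay as the last step left them, time stands still between calls to the robot, and variables do not carry over. Pictures are saved under pics/ and viewed, and the job is handed in when it is done.

Besides the shell and the picture viewer there is one more tool, called after "Emit:" in YAML: its name, and indented under it one key for each argument. arm_command: Moves the arm, as the interface text tells. Its arguments: {"type":"object","properties":{"targets":{"type":"array","items":{"type":"array","items":{"type":"array","items":{"type":"number"}}}},"hand":{"type":"number"},"grip_force":{"type":"number"}},"required":["targets"]}

```bash
mkdir -p pics; ls; cat > h.py <<'E'
import numpy as np, cv2, pickle
from bench import readout, vision, r
def snap(n,tag):
    c=vision.camera(n); cv2.imwrite(f'pics/{tag}.png',c['pixels']); pickle.dump(c,open(f'pics/{tag}.pkl','wb')); return c
def load(tag): return pickle.load(open(f'pics/{tag}.pkl','rb'))
def F(c): return 200/np.tan(np.radians(c['fovy'])/2)
def ray(c,uv):
    f=F(c);R=np.array(c['R']);t=np.array(c['t'])
    d=R.T@np.array([(uv[0]-c['cx'])/f,(uv[1]-c['cy'])/f,1.]);return -R.T@t,d/np.linalg.norm(d)
def atz(c,uv,z):
    o,d=ray(c,uv);return o+d*(z-o[2])/d[2]
def proj(c,X):
    p=np.array(c['R'])@np.array(X)+np.array(c['t']);f=F(c);return f*p[0]/p[2]+c['cx'],f*p[1]/p[2]+c['cy']
def tri(c1,u1,c2,u2):
    o1,d1=ray(c1,u1);o2,d2=ray(c2,u2)
    A=np.stack([d1,-d2],1);s=np.linalg.lstsq(A,o2-o1,rcond=None)[0]
    p=o1+s[0]*d1;q=o2+s[1]*d2;return (p+q)/2,np.linalg.norm(p-q)
E
python3 - <<'E'
from h import *
s=readout.read_state();print(s)
for n in('scene','top'):
    c=snap(n,n+'0');print(n,c['fovy'],c['cx'],c['cy'],c['R'],c['t'])
E
```

```text
pics
{'time': 0.0, 'joint_positions': array([ 1.16437906,  0.33290272, -0.06469843,  1.46096322,  0.0216095 ,
        1.34990191, -0.08851212]), 'joint_vel': array([ 0.001531  , -0.00141639,  0.00023543,  0.00169834,  0.00011439,
        0.00214022,  0.00108345]), 'joint_torque': array([-3.90663092e-05, -6.23249245e+01,  2.47283815e-02, -3.89902461e+01,
       -6.13830099e-02,  3.96575499e-02,  1.88644281e-04]), 'ee_pos': array([ 0.23387924, -0.57915946,  0.22172422]), 'eef_rot': array([-0.58592021,  0.39590009, -0.39500302,  0.58645822]), 'ft_force': array([-0.46324837, -0.01008494, -0.47596983]), 'torque': array([-0.03261421,  0.0303105 ,  0.04166899]), 'width': 0.08727970599930825}
scene 44.71978229742911 314.93902587520034 203.54097373744494 [[ 0.8145438   0.57978489  0.01917996]
 [ 0.35425465 -0.47096874 -0.80789361]
 [-0.45937135  0.66485933 -0.58901616]] [-0.44401707 -0.11076403  1.68713488]
top 43.39752688499894 323.72738114884316 199.57471783271296 [[ 0.03185057 -0.99948514 -0.00387142]
 [-0.97931492 -0.03043297 -0.2000403 ]
 [ 0.19981949  0.01016274 -0.97978002]] [-0.00795167  0.55058856  1.41237629]
```

View pics/scene0.png

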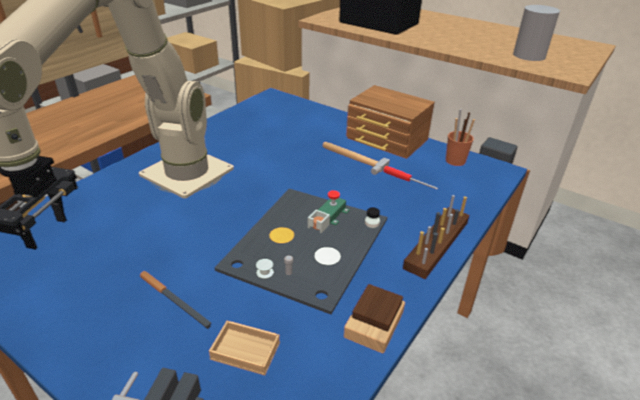

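View pics/top0.png

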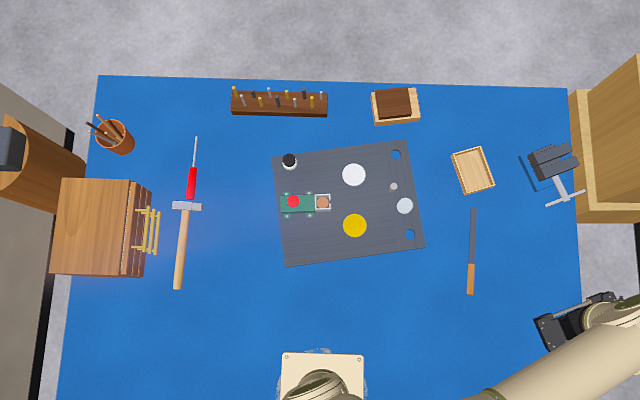

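The scene view has the plunger at about (334,196), the yellow spot at (281,236), the white spot at (327,256), the spool at (264,268) and the punch at (288,264). In the top view the plunger is at (292,201), the magazine at (323,202) and the yellow spot at (354,225). I'll enlarge both.

```bash
python3 - <<'E'
from h import *
a=load('scene0')['pixels'];b=load('top0')['pixels']
cv2.imwrite('pics/sc.png',cv2.resize(a[180:300,210:370],None,fx=5,fy=5,interpolation=cv2.INTER_CUBIC))
cv2.imwrite('pics/tc.png',cv2.resize(b[135:255,270:430],None,fx=5,fy=5,interpolation=cv2.INTER_CUBIC))
E
```

```text
(no output)
```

View pics/sc.png

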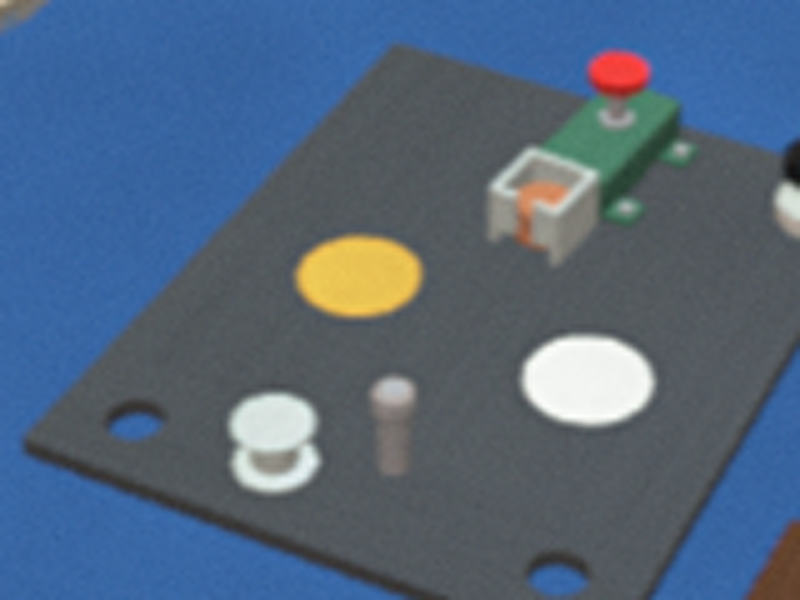

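View pics/tc.png

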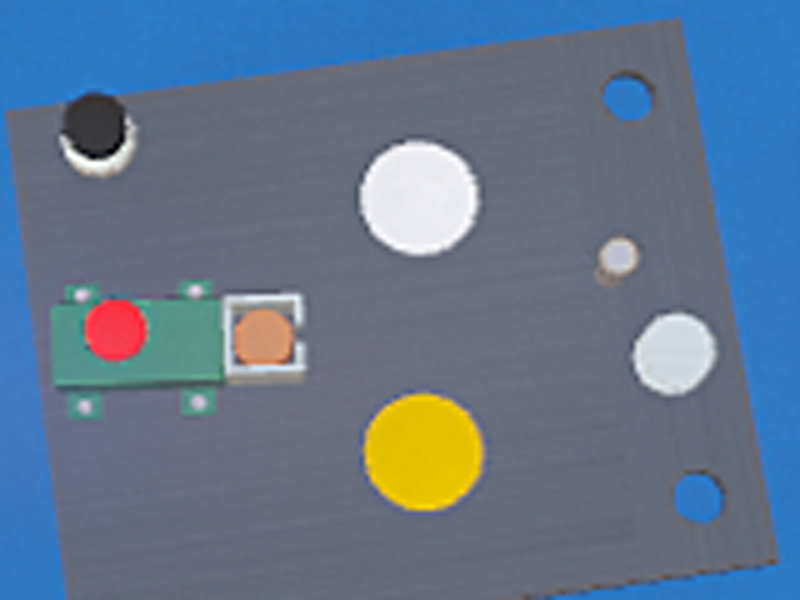

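```bash
cat >> h.py <<'E'
def cp(c,x0,y0,k=5): return ((c[0]+.5)/k-.5+x0,(c[1]+.5)/k-.5+y0)
E
python3 - <<'E'
from h import *
S=load('scene0');T=load('top0')
def cent(c,lo,hi,roi):
    x0,y0,x1,y1=roi;h=cv2.cvtColor(c['pixels'],cv2.COLOR_BGR2HSV)[y0:y1,x0:x1]
    m=cv2.inRange(h,lo,hi);M=cv2.moments(m,True);return (M['m10']/M['m00']+x0,M['m01']/M['m00']+y0),M['m00']
ys=cent(S,(18,120,120),(32,255,255),(260,220,305,250));yt=cent(T,(18,120,120),(32,255,255),(335,205,375,245))
print('yellow',ys,yt,tri(S,ys[0],T,yt[0]),atz(S,ys[0],.012),atz(T,yt[0],.012))
rt=cent(T,(0,150,120),(6,255,255),(280,190,306,215))
rs=cp((619,69),210,180);print('red',rs,rt,tri(S,rs,T,rt[0]),atz(T,rt[0],.08),atz(S,rs,.08))
for n,a,b in [('mag BL',(538,149),(301,294)),]: pass
tc=lambda p:cp(p,270,135); sc=lambda p:cp(p,210,180)
for p in [(224,296),(302,294),(303,371),(224,372)]: print('rimT',atz(T,tc(p),.050))
for p in [(537,148),(600,180),(556,212),(489,192)]: print('rimS',atz(S,sc(p),.050))
for p in [(82,295),(195,290),(84,406),(198,402)]: print('screw',atz(T,tc(p),.017))
for n,p in [('punch',(618,255)),('spool',(675,354)),('jar',(96,126))]: print(n,atz(T,tc(p),{'punch':.068,'spool':.042,'jar':.062}[n]))
print('blanktop',atz(T,tc((264,338)),.036))
for p,q in [((6,112),(396,45)),((66,600),None),((776,562),(26,440))]:
    print('plate',atz(T,tc(p),.012), q and atz(S,sc(q),.012))
E
```

```text
yellow ((281.3592233009709, 234.79935275080905), 309.0) ((354.1752336448598, 224.9696261682243), 428.0) (array([ 0.48509931, -0.08318353,  0.01255455]), np.float64(0.00013753393894046616)) [ 0.48471969 -0.08261837  0.012     ] [ 0.48513387 -0.08325935  0.012     ]Traceback (most recent call last):
  File "<stdin>", line 8, in <module>
  File "<stdin>", line 5, in cent
ZeroDivisionError: float division by zero
```

```bash
python3 - <<'E'
from h import *
S=load('scene0');T=load('top0')
tc=lambda p:cp(p,270,135); sc=lambda p:cp(p,210,180)
rs=sc((619,69));rt=tc((116,331))
print('red',rs,rt,tri(S,rs,T,rt),atz(T,rt,.08),atz(S,rs,.08))
for p in [(224,296),(302,294),(303,371),(224,372)]: print('rimT',atz(T,tc(p),.050))
for p in [(537,148),(600,180),(556,212),(489,192)]: print('rimS',atz(S,sc(p),.050))
for p in [(82,295),(195,290),(84,406),(198,402)]: print('screw',atz(T,tc(p),.017))
for n,p in [('punch',(618,255)),('spool',(675,354)),('jar',(96,126))]: print(n,atz(T,tc(p),{'punch':.068,'spool':.042,'jar':.062}[n]))
print('blanktop',atz(T,tc((264,338)),.036))
from scipy.spatial.transform import Rotation as Ro
print(Ro.from_quat(readout.read_state()['eef_rot']).as_matrix())
E
```

```text
red (333.4, 193.4) (292.8, 200.8) (array([0.5400331 , 0.09836095, 0.07976548]), np.float64(0.0018688502218318962)) [0.53924799 0.09774129 0.08      ] [0.54077419 0.09888731 0.08      ]
rimT [0.56817491 0.0373863  0.05      ]
rimT [ 0.57079925 -0.00840688  0.05      ]
rimT [ 0.52480946 -0.01034196  0.05      ]
rimT [0.52277871 0.03577093 0.05      ]
rimS [0.52446014 0.03790143 0.05      ]
rimS [0.57185724 0.03451606 0.05      ]
rimS [ 0.56852721 -0.00559275  0.05      ]
rimS [ 0.52678945 -0.01353456  0.05      ]
screw [0.57324711 0.12376403 0.017     ]
screw [0.57843063 0.05593846 0.017     ]
screw [0.50565601 0.11939968 0.017     ]
screw [0.51019198 0.05156254 0.017     ]
punch [ 0.59581319 -0.19153871  0.068     ]
spool [ 0.54325919 -0.22865961  0.042     ]
jar [0.66601037 0.11633891 0.062     ]
blanktop [0.54652467 0.01324857 0.036     ]
[[ 3.74465638e-01 -5.32380806e-04  9.27240639e-01]
 [-9.27239872e-01  1.19334670e-03  3.74466014e-01]
 [-1.30587808e-03 -9.99999146e-01 -4.67773759e-05]]
```

The two views agree. The yellow spot is at (0.485, -0.083, 0.0126). The plunger cap is at (0.540, 0.098, 0.080), as expected. The dispenser origin is about (0.547, 0.013), with x along (0.074, -0.997), so the outlet is near (0.551, -0.043). Next I'll turn the tool 18° so its jaw axis lines up with the dispenser's x, close the fingers and approach.

Emit:
arm_command:
  targets:
    - [[0,0,0,0,6,0],[0,0,0,0,6,0],[0,0,0,0,6,0],[-0.033,0,0.018,0,0,0],[-0.033,0,0.018,0,0,0],[-0.033,0,0.018,0,0,0],[-0.033,0,0.018,0,0,0],[-0.033,0,0.018,0,0,0],[-0.033,0,0.018,0,0,0],[-0.033,0,0.018,0,0,0],[-0.033,0,0.018,0,0,0],[-0.033,0,0.018,0,0,0]]
  hand: 0
  grip_force: 10

```text
time: 1.1
ee_pos: [0.3752, -0.2701, 0.2224]
eef_rot: [0.517, -0.482, 0.482, -0.517]
ft_force: [2.2, -0.1, -0.4]
width: 0.0153
```

```bash
cat > d.py <<'E'
import sys
from h import *
from scipy.spatial.transform import Rotation as Ro
s=readout.read_state();M=Ro.from_quat(s['eef_rot']).as_matrix()
print('t',s['time'],'pos',s['ee_pos'].round(4),'F',s['ft_force'].round(1),'w',round(s['width'],4));print(M.round(3).tolist())
if len(sys.argv)>3:
    t=np.array([float(v) for v in sys.argv[1:4]]);print('tool delta',(M.T@(t-s['ee_pos'])).round(4))
E
python3 d.py 0.540 0.098 0.1
```

```text
t 1.1 pos [ 0.3752 -0.2701  0.2224] F [ 2.2 -0.1 -0.4] w 0.0153
[[0.069, -0.0, 0.998], [-0.998, -0.0, 0.069], [0.0, -1.0, -0.0]]
tool delta [-0.3558  0.1223  0.19  ]
```

Emit:
arm_command:
  targets:
    - [[-0.034,0.0,0.0175,0,0,0],[-0.034,0.01,0.0175,0,0,0],[-0.034,0.01,0.0175,0,0,0],[-0.034,0.01,0.0175,0,0,0],[-0.034,0.01,0.0175,0,0,0],[-0.034,0.01,0.0175,0,0,0],[-0.034,0.01,0.0175,0,0,0],[-0.034,0.01,0.0175,0,0,0],[-0.034,0.01,0.0175,0,0,0],[-0.02,0.01,0.01,0,0,0],[0,0,0,0,0,0],[0,0,0,0,0,0]]

```text
time: 2.1
ee_pos: [0.5188, 0.0662, 0.1316]
eef_rot: [0.518, -0.482, 0.481, -0.517]
ft_force: [-1.2, -0.8, 0.3]
width: 0.0002
```

```bash
python3 d.py 0.540 0.098 0.083
```

```text
t 2.1 pos [0.5188 0.0662 0.1316] F [-1.2 -0.8  0.3] w 0.0002
[[0.072, -0.002, 0.997], [-0.997, 0.001, 0.072], [-0.001, -1.0, -0.002]]
tool delta [-0.0301  0.0486  0.0235]
```

Emit:
arm_command:
  targets:
    - [[-0.015,0.0,0.012,0,0,0],[-0.015,0.01,0.0115,0,0,0],[0,0.018,0,0,0,0],[0,0.01,0,0,0,0],[0,0,0,0,0,0],[0,0,0,0,0,0]]

```text
time: 2.6
ee_pos: [0.5403, 0.0949, 0.0944]
eef_rot: [0.517, -0.483, 0.483, -0.516]
ft_force: [0.4, 0.4, 0.6]
width: 0.0006
```

```bash
python3 - <<'E'
from h import *
for n in('scene','top'): snap(n,n+'1')
a=load('scene1')['pixels'];b=load('top1')['pixels']
im=np.hstack([cv2.resize(a[140:260,280:360],None,fx=5,fy=5,interpolation=3),cv2.resize(b[150:270,255:335],None,fx=5,fy=5,interpolation=3)])
cv2.imwrite('pics/c1.png',im)
E
python3 d.py 0.540 0.098 0.08
```

```text
t 2.7 pos [0.5411 0.0955 0.0955] F [-0.1 -0.2  1. ] w 0.0005
[[0.068, 0.001, 0.998], [-0.998, -0.0, 0.068], [0.001, -1.0, 0.001]]
tool delta [-0.0026  0.0155 -0.0009]
```

View pics/c1.png

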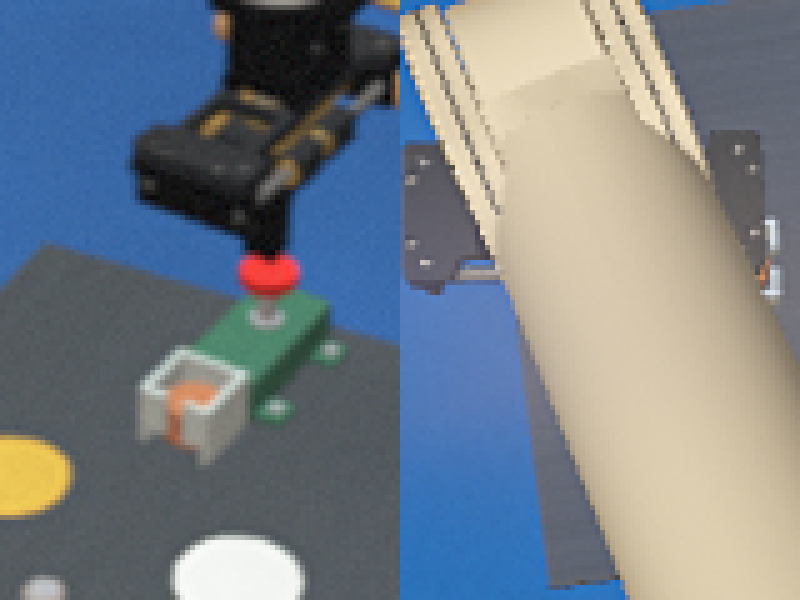

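The scene view shows the closed fingertips centred just above the red cap (crop (268,255)). Pressing slowly.

Emit:
arm_command:
  targets:
    - [[-0.002,0.006,0,0,0,0],[0,0.006,0,0,0,0],[0,0.002,0,0,0,0],[0,0.002,0,0,0,0],[0,0.002,0,0,0,0],[0,0.002,0,0,0,0],[0,0.002,0,0,0,0],[0,0.002,0,0,0,0],[0,0.002,0,0,0,0],[0,0.002,0,0,0,0],[0,0.002,0,0,0,0],[0,0.001,0,0,0,0]]

```text
time: 3.7
ee_pos: [0.5405, 0.0984, 0.0639]
eef_rot: [0.517, -0.482, 0.482, -0.517]
ft_force: [-3.1, -0.6, 9.0]
width: 0.0003
```

Emit:
arm_command:
  targets:
    - [[0,0.0015,0,0,0,0],[0,0.0015,0,0,0,0],[0,0.0015,0,0,0,0],[0,0.0015,0,0,0,0],[0,0.0015,0,0,0,0],[0,0.001,0,0,0,0],[0,0.001,0,0,0,0],[0,0.001,0,0,0,0],[0,0,0,0,0,0]]

```text
time: 4.45
ee_pos: [0.5406, 0.0984, 0.0544]
eef_rot: [0.517, -0.482, 0.483, -0.517]
ft_force: [-6.3, -2.6, 19.0]
width: 0.0007
```

Emit:
arm_command:
  targets:
    - [[0,0.001,0,0,0,0],[0,0.001,0,0,0,0],[0,0,0,0,0,0],[0,0,0,0,0,0]]

```text
time: 4.78
ee_pos: [0.5409, 0.0984, 0.0542]
eef_rot: [0.517, -0.482, 0.483, -0.517]
ft_force: [-15.1, -4.9, 38.9]
width: 0.0005
```

The force rose from 19 to 39 N while z stayed at 0.054, so it's on the hard stop, 26 mm down. Releasing.

Emit:
arm_command:
  targets:
    - [[0,-0.004,0,0,0,0],[0,-0.005,0,0,0,0],[0,-0.006,0,0,0,0],[0,-0.01,0,0,0,0],[0,-0.015,0,0,0,0],[0,-0.02,0,0,0,0],[0,-0.03,0,0,0,0],[-0.02,-0.03,0.03,0,0,0],[0,-0.01,0.041,0,0,0],[0,0,0.041,0,0,0],[0,0,0.03,0,0,0],[0,0,0,0,0,0]]

```text
time: 5.78
ee_pos: [0.6808, 0.125, 0.1755]
eef_rot: [0.517, -0.483, 0.482, -0.517]
ft_force: [0.3, -1.0, -0.7]
width: 0.0003
```

```bash
python3 - <<'E'
from h import *
for n in('scene','top'): snap(n,n+'2')
a=load('scene2')['pixels'];b=load('top2')['pixels']
cv2.imwrite('pics/c2.png',cv2.resize(a[180:300,240:400],None,fx=5,fy=5,interpolation=3))
cv2.imwrite('pics/c2t.png',cv2.resize(b[135:255,270:430],None,fx=5,fy=5,interpolation=3))
E
python3 d.py 0.586 -0.041 0.05
```

```text
t 5.8833 pos [0.6772 0.1261 0.1764] F [-0.2  0.1  0.7] w 0.0003
[[0.07, -0.002, 0.998], [-0.998, 0.001, 0.07], [-0.001, -1.0, -0.002]]
tool delta [ 0.1604  0.1264 -0.1024]
```

View pics/c2.png

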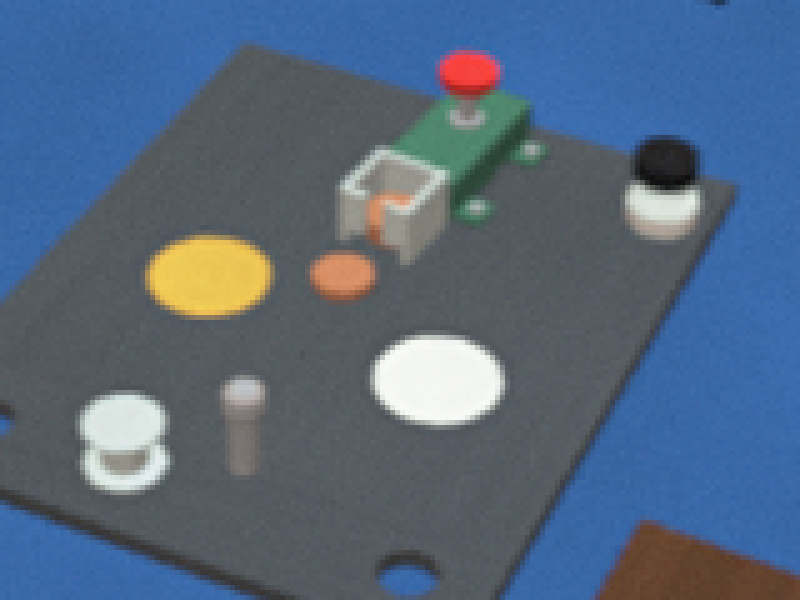

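View pics/c2t.png

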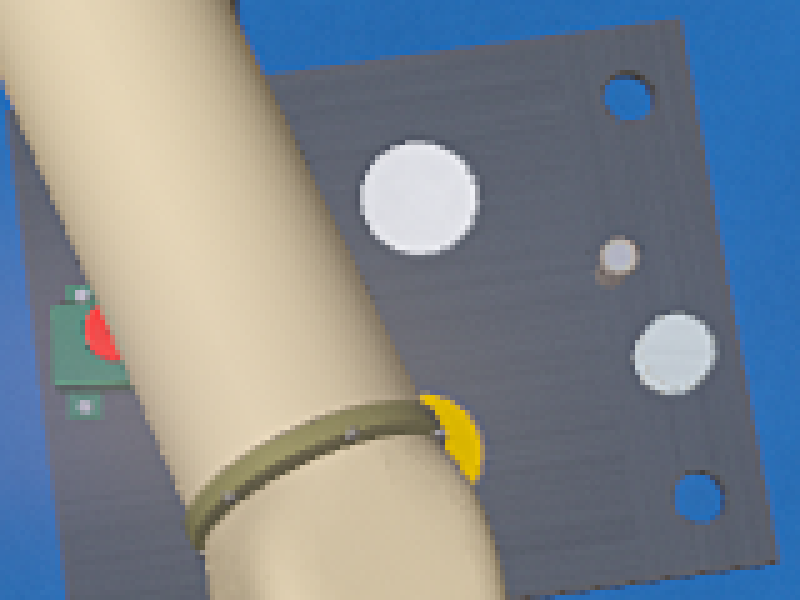

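One blank is out at scene crop (343,270), the plunger is back up, and the other blanks are still in the magazine. I'll locate the blank from its top face at z=0.020, since the arm hides it in the top view.

```bash
python3 - <<'E'
from h import *
S=load('scene2')
print(atz(S,cp((343,270),240,180),.020))
h=cv2.cvtColor(S['pixels'],cv2.COLOR_BGR2HSV)[228:243,298:320]
m=cv2.inRange(h,(3,90,80),(17,255,255));M=cv2.moments(m,True);u=(M['m10']/M['m00']+298,M['m01']/M['m00']+228);print(u,M['m00'],atz(S,u,.016))
E
python3 d.py 0.590 -0.041 0.05
```

```text
[ 0.54917043 -0.03975311  0.02      ]
(308.16, 234.82) 100.0 [ 0.5495035  -0.04033064  0.016     ]
t 5.8833 pos [0.6772 0.1261 0.1764] F [-0.2  0.1  0.7] w 0.0003
[[0.07, -0.002, 0.998], [-0.998, 0.001, 0.07], [-0.001, -1.0, -0.002]]
tool delta [ 0.1607  0.1264 -0.0984]
```

Emit:
arm_command:
  targets:
    - [[0.03,0,-0.01,0,0,0],[0.03,0,-0.02,0,0,0],[0.03,0,-0.02,0,0,0],[0.03,0.005,-0.02,0,0,0],[0.03,0.02,-0.02,0,0,0],[0.0105,0.03,-0.01,0,0,0],[0,0.035,0,0,0,0],[0,0.03,0,0,0,0],[0,0,0,0,0,0],[0,0,0,0,0,0]]
  hand: 0.23

```text
time: 6.72
ee_pos: [0.5872, -0.041, 0.0576]
eef_rot: [0.518, -0.483, 0.482, -0.517]
ft_force: [0.5, -0.3, 0.5]
width: 0.0198
```

```bash
python3 - <<'E'
from h import *
for n in('scene','top'): snap(n,n+'3')
a=load('scene3')['pixels'];b=load('top3')['pixels']
im=np.hstack([cv2.resize(a[160:280,270:350],None,fx=5,fy=5,interpolation=3),cv2.resize(b[150:270,290:370],None,fx=5,fy=5,interpolation=3)])
cv2.imwrite('pics/c3.png',im)
E
python3 d.py 0.588 -0.041 0.015
```

```text
t 6.8167 pos [ 0.5896 -0.0408  0.06  ] F [ 0.1 -0.2  0.7] w 0.0201
[[0.07, 0.003, 0.998], [-0.998, -0.0, 0.07], [0.0, -1.0, 0.003]]
tool delta [ 0.0001  0.045  -0.0017]
```

View pics/c3.png

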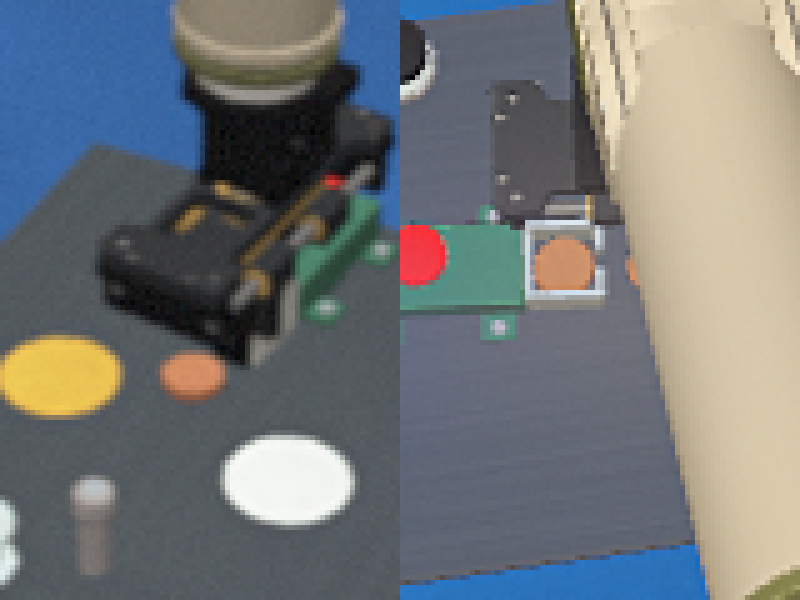

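Emit:
arm_command:
  targets:
    - [[0,0.02,0,0,0,0],[0,0.015,0,0,0,0],[0,0.005,0,0,0,0],[0,0.002,0,0,0,0],[0,0,0,0,0,0],[0,0,0,0,0,0]]

```text
time: 7.32
ee_pos: [0.5895, -0.0412, 0.0171]
eef_rot: [-0.517, 0.482, -0.483, 0.518]
ft_force: [-0.4, -0.5, 0.1]
width: 0.0198
```

```bash
python3 d.py 0.588 -0.041 0.015
```

```text
t 7.3167 pos [ 0.5895 -0.0412  0.0171] F [-0.4 -0.5  0.1] w 0.0198
[[0.07, 0.002, 0.998], [-0.998, -0.0, 0.07], [0.0, -1.0, 0.002]]
tool delta [-0.0003  0.0021 -0.0015]
```

Emit:
arm_command:
  targets:
    - [[0,0.002,0,0,0,0],[0,0,-0.004,0,0,0],[0,0,-0.005,0,0,0],[0,0,-0.004,0,0,0],[0,0,-0.003,0,0,0],[0,0,-0.004,0,0,0],[0,0,-0.004,0,0,0],[0,0,-0.004,0,0,0],[0,0,-0.004,0,0,0],[0,0,-0.004,0,0,0],[0,0,-0.003,0,0,0],[0,0,0,0,0,0]]

```text
time: 8.32
ee_pos: [0.549, -0.0442, 0.0135]
eef_rot: [0.517, -0.482, 0.482, -0.517]
ft_force: [0.2, 0.3, -0.3]
width: 0.0201
```

```bash
python3 - <<'E'
from h import *
for n in('scene','top'): snap(n,n+'4')
a=load('scene4')['pixels'];b=load('top4')['pixels']
im=np.hstack([cv2.resize(a[180:280,250:330],None,fx=5,fy=5,interpolation=3),cv2.resize(b[160:260,310:390],None,fx=5,fy=5,interpolation=3)])
cv2.imwrite('pics/c4.png',im)
E
python3 d.py
```

```text
t 8.4167 pos [ 0.5496 -0.0441  0.0136] F [ 0.1 -0.6  0.7] w 0.0201
[[0.07, -0.0, 0.998], [-0.998, -0.0, 0.07], [0.0, -1.0, -0.0]]
```

View pics/c4.png

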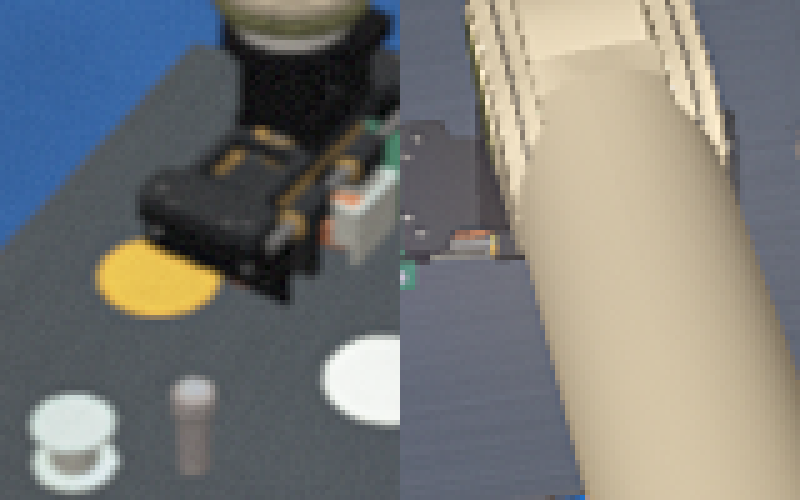

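The blank is mostly hidden by the fingers; part of it shows at scene crop (240,285). By geometry it should be at about (0.525,-0.046). I'll plan a curved V-push that turns the tool gradually, and check clearance to the magazine.

```bash
python3 - <<'E'
from h import *
s=readout.read_state();print(s['joint_positions'].round(2))
S=load('scene4')
print(atz(S,cp((240,285),250,180),.02))
p0=s['ee_pos'][:2];th0=np.radians(184.0);L=.0245
B0=p0+L*np.array([np.cos(th0),np.sin(th0)]);G=np.array([.485,-.083])
a=np.radians(200);C=B0+.025*np.array([np.cos(a),np.sin(a)])
N=16
mo=np.array([.547,.0133]);mx=np.array([.072,-.997]);my=np.array([.997,.072])
pp=p0;pt=th0;rows=[]
for i in range(1,N+1):
    u=i/N;B=(1-u)**2*B0+2*u*(1-u)*C+u*u*G;th=np.radians(184+46*u)
    p=B-L*np.array([np.cos(th),np.sin(th)])
    zt=-np.array([np.cos(pt),np.sin(pt)]);xt=np.array([zt[1],-zt[0]])
    d=p-pp
    # corner clearance
    f=np.array([np.cos(th),np.sin(th)]);l=np.array([-f[1],f[0]])
    cl=min(max(abs((p+a*f+b*l-mo)@mx),abs((p+a*f+b*l-mo)@my))-.023 for a in np.linspace(-.0095,.0095,5) for b in np.linspace(-.025,.025,9))
    tang=2*(1-u)*(C-B0)+2*u*(G-C);off=np.degrees(np.arctan2(tang[1],tang[0]))%360-np.degrees(th)
    print(i,(d@xt).round(4),(d@zt).round(4),'cl',round(cl*1000,1),'B',B.round(3),'p',p.round(3),'off',round(off,1))
    pp=p;pt=th
E
```

```text
[ 0.47  0.45 -0.56  1.84  0.29  0.93 -1.72]
[ 0.53285662 -0.0686319   0.02      ]
1 -0.0003 -0.003 cl 8.7 B [ 0.522 -0.047] p [ 0.547 -0.044] off 16.2
2 -0.0003 -0.003 cl 8.2 B [ 0.519 -0.048] p [ 0.544 -0.044] off 16.3
3 -0.0003 -0.003 cl 7.9 B [ 0.517 -0.05 ] p [ 0.54  -0.044] off 16.4
4 -0.0003 -0.0031 cl 7.8 B [ 0.514 -0.051] p [ 0.537 -0.045] off 16.4
5 -0.0002 -0.0031 cl 8.0 B [ 0.511 -0.053] p [ 0.534 -0.045] off 16.4
6 -0.0002 -0.0031 cl 8.5 B [ 0.508 -0.055] p [ 0.531 -0.046] off 16.3
7 -0.0002 -0.0032 cl 9.2 B [ 0.506 -0.057] p [ 0.528 -0.047] off 16.1
8 -0.0002 -0.0033 cl 10.1 B [ 0.503 -0.059] p [ 0.525 -0.048] off 15.8
9 -0.0002 -0.0033 cl 11.3 B [ 0.501 -0.062] p [ 0.522 -0.05 ] off 15.4
10 -0.0002 -0.0034 cl 13.1 B [ 0.498 -0.064] p [ 0.519 -0.051] off 14.9
11 -0.0002 -0.0035 cl 17.6 B [ 0.496 -0.067] p [ 0.516 -0.053] off 14.3
12 -0.0002 -0.0036 cl 21.5 B [ 0.494 -0.07 ] p [ 0.513 -0.055] off 13.6
13 -0.0003 -0.0037 cl 23.5 B [ 0.491 -0.073] p [ 0.51  -0.057] off 12.8
14 -0.0003 -0.0038 cl 27.1 B [ 0.489 -0.076] p [ 0.507 -0.059] off 11.9
15 -0.0003 -0.0039 cl 31.3 B [ 0.487 -0.079] p [ 0.504 -0.062] off 10.9
16 -0.0004 -0.004 cl 35.5 B [ 0.485 -0.083] p [ 0.501 -0.064] off 9.8
```

```bash
python3 - <<'E'
from h import *
S=load('scene4');a=S['pixels']
cv2.imwrite('pics/c4z.png',cv2.resize(a[220:250,280:320],None,fx=16,fy=16,interpolation=0))
for B in [(.525,-.046,.02),(.53,-.05,.02)]:
    print([tuple(np.round(proj(S,(B[0]+.018*np.cos(t),B[1]+.018*np.sin(t),.02)),1)) for t in np.radians([180,225,270,315])])
E
```

```text
[(np.float64(295.2), np.float64(229.1)), (np.float64(294.0), np.float64(232.1)), (np.float64(296.4), np.float64(234.7)), (np.float64(301.1), np.float64(235.5))]
[(np.float64(295.7), np.float64(230.5)), (np.float64(294.5), np.float64(233.4)), (np.float64(296.9), np.float64(236.1)), (np.float64(301.6), np.float64(236.9))]
```

View pics/c4z.png

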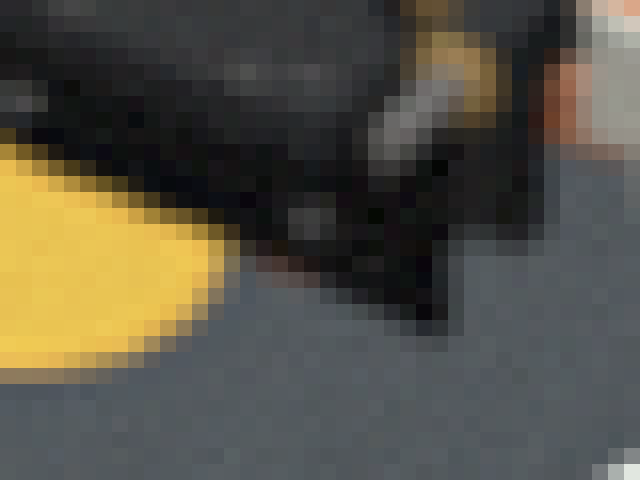

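A sliver of the blank's lower rim shows at about (298,237), where the estimate puts it. Continuing with the curved push.

Emit:
arm_command:
  targets:
    - [[0,-0.001,0,0,0,0],[-0.0003,0,-0.003,0,-2.9,0],[-0.0003,0,-0.003,0,-2.9,0],[-0.0003,0,-0.003,0,-2.9,0],[-0.0003,0,-0.0031,0,-2.9,0],[-0.0002,0,-0.0031,0,-2.9,0],[-0.0002,0,-0.0031,0,-2.9,0],[-0.0002,0,-0.0032,0,-2.9,0],[-0.0002,0,-0.0033,0,-2.9,0],[-0.0002,0,-0.0033,0,-2.9,0],[-0.0002,0,-0.0034,0,-2.9,0],[0,0,0,0,0,0]]

```text
time: 9.42
ee_pos: [0.5191, -0.0513, 0.0146]
eef_rot: [0.622, -0.337, 0.337, -0.622]
ft_force: [-0.3, 0.8, 1.0]
width: 0.0197
```

```bash
python3 - <<'E'
from h import *
for n in('scene','top'): snap(n,n+'5')
a=load('scene5')['pixels'];b=load('top5')['pixels']
im=np.hstack([cv2.resize(a[190:270,250:330],None,fx=5,fy=5,interpolation=3),cv2.resize(b[175:255,310:390],None,fx=5,fy=5,interpolation=3)])
cv2.imwrite('pics/c5.png',im)
E
python3 d.py
```

```text
t 9.5167 pos [ 0.5195 -0.0511  0.0146] F [-0.3  0.3 -0.6] w 0.0202
[[0.543, 0.0, 0.84], [-0.84, -0.0, 0.543], [0.0, -1.0, 0.0]]
```

View pics/c5.png

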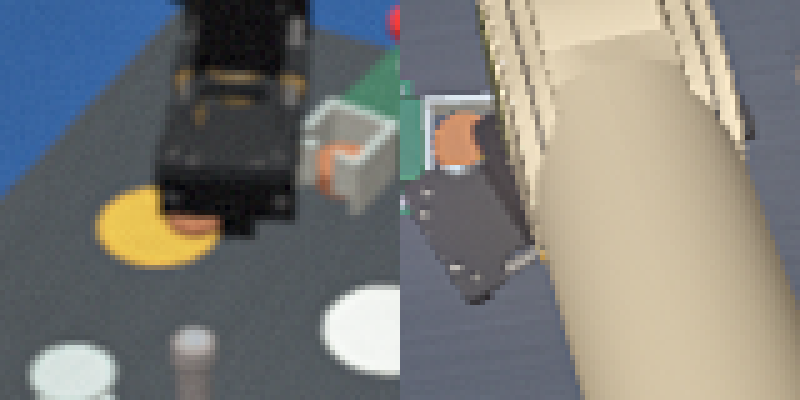

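The blank's front rim shows at scene crop (195,225), already partly on the yellow spot, so it's following the plan. On to the remaining rows.

Emit:
arm_command:
  targets:
    - [[-0.0002,0,-0.0035,0,-2.9,0],[-0.0002,0,-0.0036,0,-2.9,0],[-0.0003,0,-0.0037,0,-2.9,0],[-0.0003,0,-0.0038,0,-2.9,0],[-0.0003,0,-0.0039,0,-2.9,0],[-0.0003,0,-0.004,0,-2.9,0],[0,0,0,0,0,0],[0,0,0,0,0,0]]

```text
time: 10.18
ee_pos: [0.5014, -0.0644, 0.0146]
eef_rot: [-0.665, 0.24, -0.241, 0.665]
ft_force: [-0.4, 0.7, 0.5]
width: 0.0205
```

```bash
python3 - <<'E'
from h import *
for n in('scene','top'): snap(n,n+'6')
a=load('scene6')['pixels'];b=load('top6')['pixels']
im=np.hstack([cv2.resize(a[190:270,250:330],None,fx=5,fy=5,interpolation=3),cv2.resize(b[175:255,310:390],None,fx=5,fy=5,interpolation=3)])
cv2.imwrite('pics/c6.png',im)
E
python3 d.py
```

```text
t 10.2833 pos [ 0.5015 -0.0642  0.0146] F [ 0.1 -0.5  0.2] w 0.0206
[[0.769, 0.0, 0.639], [-0.639, 0.0, 0.769], [0.0, -1.0, 0.0]]
```

View pics/c6.png

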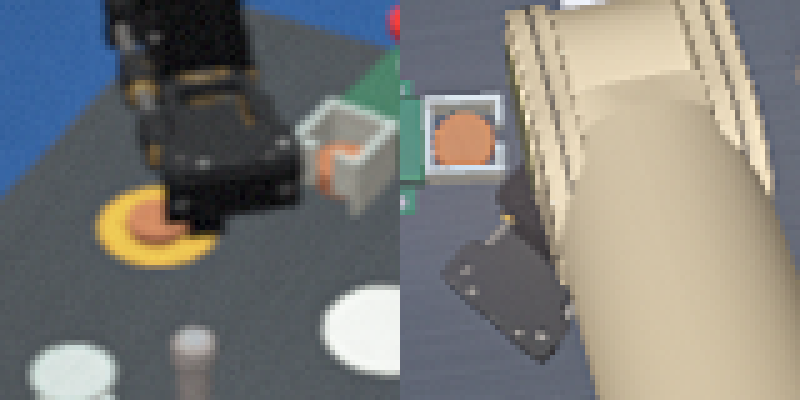

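The blank appears close to centred on the yellow spot. I'll back off straight, rise, and check it with the arm out of the way.

Emit:
arm_command:
  targets:
    - [[0,0,0.003,0,0,0],[0,0,0.005,0,0,0],[0,0,0.006,0,0,0],[0,-0.015,0,0,0,0],[0,-0.03,0,0,0,0],[0,-0.04,0,0,0,0],[0,-0.04,0,0,0,0],[0.02,-0.02,-0.02,0,0,0],[0.02,0,-0.035,0,0,0],[0.02,0,-0.035,0,0,0],[0.02,0,-0.035,0,0,0],[0.02,0,-0.035,0,0,0]]

```text
time: 11.28
ee_pos: [0.4852, -0.2419, 0.16]
eef_rot: [0.665, -0.239, 0.24, -0.665]
ft_force: [0.5, -0.3, 0.4]
width: 0.02
```

Emit:
arm_command:
  targets:
    - [[0.01,0,-0.035,0,0,0],[0.01,0,-0.035,0,0,0],[0,0,-0.035,0,0,0],[0,0,-0.02,0,0,0],[0,0,0,0,0,0],[0,0,0,0,0,0]]

```text
time: 11.78
ee_pos: [0.4207, -0.3502, 0.1595]
eef_rot: [-0.665, 0.24, -0.24, 0.665]
ft_force: [1.1, 1.1, 0.4]
width: 0.0202
```

```bash
python3 d.py; python3 - <<'E'
from h import *
for n in('scene','top'): snap(n,n+'7')
a=load('scene7')['pixels'];b=load('top7')['pixels']
im=np.hstack([cv2.resize(a[180:280,250:330],None,fx=5,fy=5,interpolation=3),cv2.resize(b[165:265,310:390],None,fx=5,fy=5,interpolation=3)])
cv2.imwrite('pics/c7.png',im)
for n,roi in(('scene7',(265,222,298,250)),('top7',(338,208,371,243))):
    c=load(n);x0,y0,x1,y1=roi
    h=cv2.cvtColor(c['pixels'],cv2.COLOR_BGR2HSV)[y0:y1,x0:x1]
    m=cv2.inRange(h,(3,90,80),(16,200,255));M=cv2.moments(m,True)
    if M['m00']: u=(M['m10']/M['m00']+x0,M['m01']/M['m00']+y0);print(n,M['m00'],u,atz(c,u,.018)); 
E
```

```text
t 11.7833 pos [ 0.4207 -0.3502  0.1595] F [1.1 1.1 0.4] w 0.0202
[[0.769, 0.0, 0.639], [-0.639, 0.0, 0.769], [-0.0, -1.0, 0.0]]
scene7 88.0 (280.96590909090907, 233.9431818181818) [ 0.48602528 -0.0858507   0.018     ]
top7 106.0 (354.8301886792453, 224.60377358490567) [ 0.48536801 -0.08486443  0.018     ]
```

View pics/c7.png

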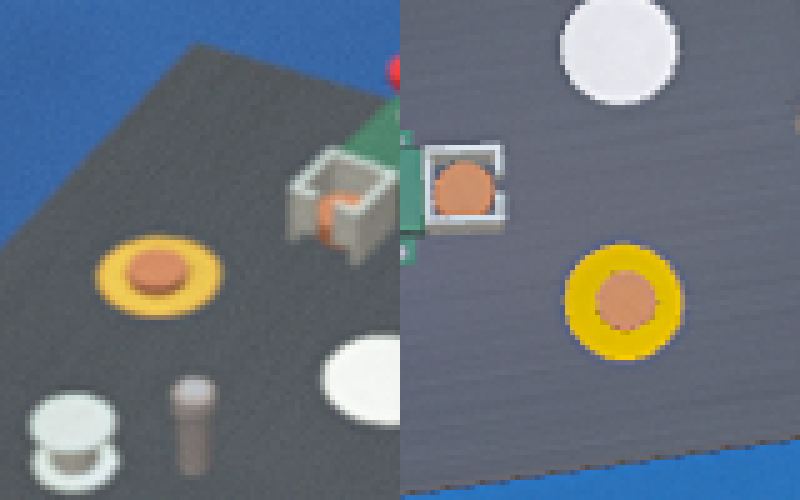

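View pics/top7.png

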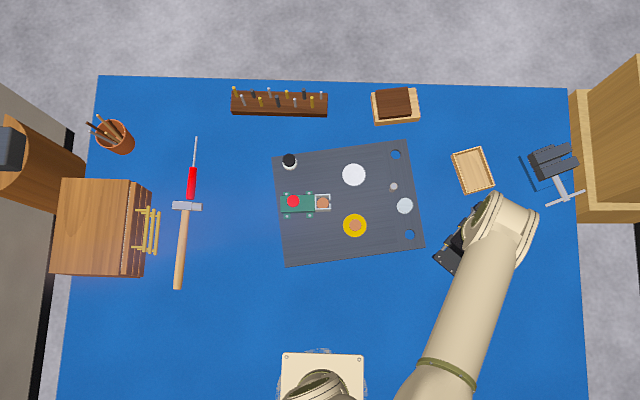

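The blank is centred on the yellow spot, at top (355,225) and scene (281,234). The measured centre is about 2 mm from the spot's centre, the plunger is up at (292,201), the blanks are in the magazine, and nothing else has moved. Handing in.

```bash
python3 -c "
from bench import r
print(r.close_job())"
```

```text
the job is handed in; nothing more can be done
None
```

I pressed the plunger once to its hard stop, and one blank came out. At z = 0.054 m the force rose from 19 to 39 N with no further travel, which is 26 mm down. I let the plunger spring back up, then pushed the blank along the plate between two slightly open fingertips onto the yellow spot. I backed the arm away and handed the job in at about 12 s of the 43 s allowed.

- **Blank position:** both cameras put it about 2–3 mm from the spot's centre, against a limit of 18 mm. It is lying flat.
- **Everything else:** in the last pictures the plunger is up and the other two blanks appear to be still in the magazine. By eye, nothing else has moved. The file is the exception: the arm hid it in the last top view, but the arm did not go down near it.
- **Checks that disagreed:** one rough reading of the blank's rim during the push was several mm off the estimate, but an enlarged crop agreed with the estimate. Otherwise the two cameras agreed to within 2 mm.

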